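# Grade the embossing pads by feel

### The arm

A 6-joint arm with a two-finger parallel gripper is mounted at the origin on the work surface. World frame = base frame: x ahead of the robot, y to its left, z up, the work surface at z = 0. Lengths are in m, angles in rad, forces in N, time in s.
With the tool pointing down it reaches from about 0.25 to 0.775 m from the base axis. Payload 4 kg.
Tool frame: the origin (TCP) lies midway between the tips of the shut fingers; the grasp point (between the pads) lies 19 mm behind it; z points along the fingers, y is the line along which they close (so a half turn about z gives the same grasp; the last joint's range is limited). The gripper opens to 94 mm and grips with 3 to 60 N. Pads are 16 mm wide; open, the fingers measure 119 mm over their backs; the gripper's body (75 mm by 177 mm) begins 78 mm behind the grasp point.
Start: joints at [-1.372, 0.087, 1.371, -0, 1.684, -0.103], TCP at [0.163, -0.525, 0.206] pointing down, gripper open.
Joint ranges: [-3.1, 3.1], [-0.76, 2.03], [0.27, 2.55], [-1.08, 4.22], [0.17, 2.65], [-2.57, 2.57]. Speed limits (rad/s): [2.79, 2.79, 3.14, 3.14, 3.14, 3.14].

### API

Orientations are given as a 3x3 rotation matrix whose columns are the frame's x, y, z axes.
In Python, from cell import * gives the robot as it stands.
- The arm moves only by the tool carry_out, never from a script. Its argument "targets" is a list of rows, each an object with "dp": the shift along the tool's x, y, z in cm, a list of three; "turn": the turn, a rotation vector about the tool's x, y, z in degrees, a list of three; "jaw": the gripper's target within -1 to 1 (shut at 1, half-way at 0, fully open at -1). A call has 1 to 8 rows; each row is the pose to reach, as a shift and turn from the pose commanded when the call began, along the tool's axes at that moment; what a row does not reach only later rows make up. A row lasts 1/10 s, in which the tool goes at most 50 mm and 8.59 degrees, less where a joint would pass 70% of its speed; a pose out of reach is approached as far as the arm can. A call with a gripper value outside its range is refused whole. The fingers move at their own pace and stop on an object; "force" is the grip in N (left out, the last holds). Time passes only in rows, so rows that repeat a pose let the fingers close. It gives the time, the measured TCP pose, the force, the opening and the grip force at its end, in the units of the state.
- read_state(): the state, without advancing time (a new reading comes with each control period).
- grab_frame(name): name is "scene" or "top" or "wrist"; returns a dict with "image" (384x512x3 uint8, blue, green, red), "range_z" (384x512 float32, m along the optical axis (not along the pixel's ray), 0 where there is no reading), "camera_matrix" (3x3 intrinsics, pixels), "dist_coeffs" ([k1, k2, p1, p2, k3] as OpenCV has them; the pictures are not rectified), "R" (3x3) and "t" (3): a world point X has camera coordinates R X + t; the wrist camera has in their place "mount" (4x4, takes a point from camera to tool coordinates, whose origin is the TCP and whose axes are the flange's). Camera axes: x right, y down, z forward; pixel columns grow to the right and rows downward; lengths in m; the calibration is good to about 2 mm. A picture is of the moment at which its call begins: read the wrist's pose just before it.
- job_done(): hands the job in; it is judged then, once.
Trained networks look in the newest picture that a camera, given by its name, has taken for a name from the list of things; names that differ only in an ending like _2 or _b are one class to them, and where a whole thing is asked for, a point or a joint stands for the part that bears it (a point fixed in the world has none). Each returns a list of dicts, best first, with "conf" (0 to 1); they miss things now and then, are a little off and sometimes report something else, mostly with a low value. They report only what shows in the picture. A call takes as long as a camera call. They do not tell look-alikes from the thing itself.
- search_frame(camera, query): "extent" ([centre column, centre row, width, height] in pixels, round what is visible of it).
- regions_of(camera, query): "region" (384x512 bool, what is visible of it) and "extent" ([centre column, centre row, width, height] in pixels, round what is visible of it).
- mark_of(camera, query): "location" ([row, column] in pixels: a listed point, or the origin of a listed thing).
The state is a dict: "t": time; "joint_pos": joint angles; "joint_vel": joint speeds; "effort": joint torques, N m; "tcp_pos": TCP position; "eef_rot": TCP orientation; "ft_force": force on the tool from outside, world axes, zero at the start; "moment": the same for the moment, N m; "gripper_width": opening from 0.0 (shut) to 1.0 (fully open); "gripper_force": force on a finger pad.
Only numpy, scipy, OpenCV 4.12 (cv2) and the standard library are available. Lean on these libraries where they do the work, as an engineer would, in place of code of your own. Each camera call takes 0.05 s, during which the arm holds its last target. There are 200 camera calls.

### The job

These three embossing pads look alike, but their foam has worn differently: working from the robot's left to its right, press each cushion in from above by about 5 mm (never more than 9 mm or 25 N) and hold it a moment to feel its resistance. Then stand the softest pad flat on the floor of the white tray and the firmest flat on the steel plate with its whole base on it, let go, and leave the middling pad upright on its cork disc and the other things on the table where they lie.

Things in the scene. Friction and masses are not known exactly. Their poses are not given: they have to be found in the camera images.
- pad_place_left (a point): cork disc, 90 mm across, 4 mm thick, fixed: the leftmost of three seen from the robot (largest y). Point: centre of its top, 4 mm above the table. A pad stands on each disc, centred within 4 mm, sides within 0.2 rad of x and y. Pad: rigid square plywood block 60 x 60 x 30 mm, on it, centred, a pale foam cushion 44 x 44 mm with a flat top 12 to 18 mm above the block. 190 g, lift by the block
- pad_place_middle (a point): the middle cork disc, as the first, with its pad. The cushions' heights differ and are not measured. Pushed on top, a cushion sinks straight down and springs back; its force is about 0.8, 1.5 or 2.7 N/mm times (depth + 1 mm): one pad of each. Neither look, height nor place tells which
- pad_place_right (a point): the right cork disc (smallest y), as the first, with its pad, whose resistance is also unknown until it is pressed
- tray_floor (a point): white open plastic tray, fixed, 160 x 160 mm outside, walls 5 mm thick, rim 30 mm above the table; this point is the centre of its inner floor, 5 mm above the table. Axes along its sides, z up
- plate_top (a point): square steel hammering plate, fixed, 130 x 130 x 12 mm; this point is the centre of its top face, 12 mm above the table. Axes along its sides, z up
Things that resemble listed ones, but are neither listed nor needed, are in the scene too. What is shaped like the part that bears plate_top but purple is not meant. Leave any black look-alike of the part that bears tray_floor alone.

How it is judged:
On the way, in this order (a step that is already met when the one before it is completed fails the run):
1. the cushion of the pad on the left disc is held pressed in by 3 to 8 mm with the fingers for 0.2 s ((((value of joint pad_soft_cushion between 0.003 and 0.008 m and contact force between pad_soft_cushion and the fingers above 0.5 N) and horizontal distance between pad_soft_center and pad_place_left below 0.03 m) or ((value of joint pad_fair_cushion between 0.003 and 0.008 m and contact force between pad_fair_cushion and the fingers above 0.5 N) and horizontal distance between pad_fair_center and pad_place_left below 0.03 m) or ((value of joint pad_firm_cushion between 0.003 and 0.008 m and contact force between pad_firm_cushion and the fingers above 0.5 N) and horizontal distance between pad_firm_center and pad_place_left below 0.03 m))), for 0.2 s.
2. the cushion of the pad on the middle disc is held pressed in by 3 to 8 mm with the fingers for 0.2 s ((((value of joint pad_soft_cushion between 0.003 and 0.008 m and contact force between pad_soft_cushion and the fingers above 0.5 N) and horizontal distance between pad_soft_center and pad_place_middle below 0.03 m) or ((value of joint pad_fair_cushion between 0.003 and 0.008 m and contact force between pad_fair_cushion and the fingers above 0.5 N) and horizontal distance between pad_fair_center and pad_place_middle below 0.03 m) or ((value of joint pad_firm_cushion between 0.003 and 0.008 m and contact force between pad_firm_cushion and the fingers above 0.5 N) and horizontal distance between pad_firm_center and pad_place_middle below 0.03 m))), for 0.2 s.
3. the cushion of the pad on the right disc is held pressed in by 3 to 8 mm with the fingers for 0.2 s ((((value of joint pad_soft_cushion between 0.003 and 0.008 m and contact force between pad_soft_cushion and the fingers above 0.5 N) and horizontal distance between pad_soft_center and pad_place_right below 0.03 m) or ((value of joint pad_fair_cushion between 0.003 and 0.008 m and contact force between pad_fair_cushion and the fingers above 0.5 N) and horizontal distance between pad_fair_center and pad_place_right below 0.03 m) or ((value of joint pad_firm_cushion between 0.003 and 0.008 m and contact force between pad_firm_cushion and the fingers above 0.5 N) and horizontal distance between pad_firm_center and pad_place_right below 0.03 m))), for 0.2 s.
4. the softest pad is in the tray or the firmest is on the plate (((horizontal distance between pad_soft_center and tray_floor below 0.06 m and z of pad_soft_center in the frame of tray_floor below 0.026 m) or (x of pad_firm_center in the frame of plate_top between -0.035 and 0.035 m and y of pad_firm_center in the frame of plate_top between -0.035 and 0.035 m and z of pad_firm_center in the frame of plate_top between 0.018 and 0.026 m))), for 0.2 s.
At the end, for the whole second after the job is handed in: the softest pad stands upright (within 0.1 rad) on the tray's floor, the firmest stands upright on the steel plate with its centre within 35 mm of the plate's centre along each side, the middling pad stands upright on its disc within 25 mm of where it was; all three released and at rest (horizontal distance between pad_soft_center and tray_floor below 0.06 m and z of pad_soft_center in the frame of tray_floor below 0.026 m and x of pad_firm_center in the frame of plate_top between -0.035 and 0.035 m and y of pad_firm_center in the frame of plate_top between -0.035 and 0.035 m and z of pad_firm_center in the frame of plate_top between 0.018 and 0.026 m and distance of pad_fair_center from where it was at the start of the episode below 0.025 m and linear speed of each of pad_soft, pad_fair, pad_firm below 0.02 m/s and angle between each of pad_soft, pad_fair, pad_firm's own z axis and vertical below 0.1 rad); the robot touches nothing.
It fails at once if a cushion is pressed in by more than 9 mm (value of joint any of pad_soft_cushion, pad_fair_cushion, pad_firm_cushion above 0.009 m).
It fails at once if a cushion is pressed with more than 25 N (contact force between any of pad_soft_cushion, pad_fair_cushion, pad_firm_cushion and anything else above 25 N).
It fails at once if the middling pad is moved by more than 40 mm or lifted off its disc (distance of pad_fair_center from where it was at the start of the episode above 0.04 m or height (world z) of pad_fair_center above 0.034 m).
It fails at once if another thing on the table is shifted by more than 40 mm (distance of any of pen_mid, pen_near, knife, fish, turtle, hammer, scissors from where it was at the start of the episode above 0.04 m).
It also fails if it takes over 72 s, if anything falls off the work surface, if the arm or the gripper's body presses on something with over 40 N, if the wrist force passes 120 N, or if a joint passes its speed limit or range.

## Working session

There is one attempt and no reset: what is moved stays moved. The work goes in short steps, Python scripts to look and compute and a tool call to move; the robot and the scene stay as the last step left them, time stands still between calls to the robot, and variables do not carry over. Pictures are saved under pics/ and viewed, at most 10 in all, crops included, and the job is handed in when it is done.

Besides the shell and the picture viewer there is one more tool, called after "Request:" by a JSON object that holds its "op" and its "data". carry_out: Moves the arm, as the interface text tells. Its arguments: {"type":"object","properties":{"targets":{"type":"array"},"force":{"type":"number"}},"required":["targets"]}

```bash
mkdir -p pics; cat > h.py <<'E'
from cell import *
import numpy as np, cv2
def world(f, px, z=None, tcp=None):
    # px: Nx2 (col,row); z: known height plane, else depth
    px=np.atleast_2d(np.asarray(px,float))
    K=np.array(f["camera_matrix"]);D=np.array(f["dist_coeffs"])
    n=cv2.undistortPoints(px.reshape(-1,1,2),K,D).reshape(-1,2)
    r=np.c_[n,np.ones(len(n))]
    if tcp is None: R=np.array(f["R"]).T; c=-R@np.array(f["t"])
    else:
        M=np.array(f["mount"]); R=tcp[1]@M[:3,:3]; c=tcp[1]@M[:3,3]+tcp[0]
    if z is None:
        d=np.array([f["range_z"][int(round(p[1])),int(round(p[0]))] for p in px])
        return (r*d[:,None])@R.T+c
    w=r@R.T
    return c+w*((z-c[2])/w[:,2])[:,None]
E
python3 - <<'E'
from h import *
s=read_state();print({k:np.round(v,3).tolist() for k,v in s.items()})
for cam in("top","scene"):
    f=grab_frame(cam);cv2.imwrite(f"pics/{cam}0.png",f["image"])
    for q,z in(("pad_place_left",.004),("pad_place_middle",.004),("pad_place_right",.004),("tray_floor",.005),("plate_top",.012)):
        for d in mark_of(cam,q)[:4]:
            rc=d["location"];print(cam,q,round(d["conf"],2),np.round(rc),np.round(world(f,[rc[1],rc[0]],z)[0],3))
E
```

```text
{'t': 0.0, 'joint_pos': [-1.372, 0.088, 1.372, 0.0, 1.684, -0.103], 'joint_vel': [-0.0, -0.001, 0.0, -0.001, 0.001, -0.001], 'effort': [-0.0, -34.019, -30.243, 0.072, 0.033, -0.0], 'tcp_pos': [0.163, -0.525, 0.204], 'eef_rot': [[0.955, 0.297, -0.0], [0.297, -0.955, 0.002], [0.0, -0.002, -1.0]], 'ft_force': [0.22, 0.816, 0.156], 'moment': [-0.014, 0.044, -0.024], 'gripper_force': 0.0, 'gripper_width': 1.0}
top pad_place_left 0.67 [134. 201.] [0.538 0.139 0.004]
top pad_place_middle 0.61 [131. 251.] [0.542 0.005 0.004]
top pad_place_right 0.59 [145. 302.] [ 0.501 -0.128  0.004]
top tray_floor 0.91 [261. 114.] [0.21  0.375 0.005]
top tray_floor 0.7 [132. 119.] [0.551 0.354 0.005]
top plate_top 0.83 [202. 395.] [ 0.344 -0.366  0.012]
top plate_top 0.78 [128. 380.] [ 0.539 -0.336  0.012]
scene pad_place_left 0.57 [208. 325.] [0.534 0.142 0.004]
scene pad_place_middle 0.63 [221. 286.] [0.54  0.011 0.004]
scene pad_place_right 0.52 [224. 232.] [ 0.492 -0.137  0.004]
scene tray_floor 0.73 [142. 336.] [0.214 0.371 0.005]
scene tray_floor 0.7 [190. 386.] [0.535 0.361 0.005]
scene plate_top 0.72 [250. 166.] [ 0.534 -0.335  0.012]
scene plate_top 0.57 [212. 138.] [ 0.339 -0.376  0.012]
```

View pics/top0.png

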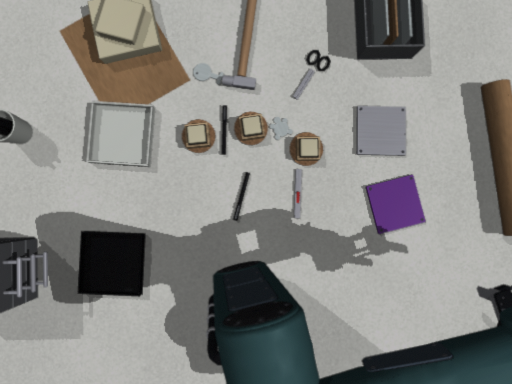

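```bash
python3 - <<'E'
from h import *
f=grab_frame("top")
im=f["image"];H,W=im.shape[:2]
vv,uu=np.mgrid[100:175,180:330]
P=world(f,np.c_[uu.ravel(),vv.ravel()]);C=im[vv.ravel(),uu.ravel()]
for n,c in(("L",(.538,.139)),("M",(.542,.005)),("R",(.501,-.128))):
    near=np.hypot(P[:,0]-c[0],P[:,1]-c[1])<.055
    for lo,hi in((.027,.037),(.039,.06)):
        m=near&(P[:,2]>lo)&(P[:,2]<hi)
        r=cv2.minAreaRect((P[m][:,:2]*1000).astype(np.float32)) if m.sum()>3 else None
        print(n,lo,m.sum(),np.round(np.median(P[m],0),4),np.round(C[m].mean(0)),[np.round(x,1) for x in r])
cv2.imwrite("pics/crop1.png",cv2.resize(im[95:180,90:420],None,fx=2.4,fy=2.4,interpolation=2))
E
```

```text
L 0.027 221 [0.5242 0.1395 0.0341] [ 71.  89. 103.] [array([531.8, 146.6]), array([60.7, 60. ]), np.float64(4.2)]
L 0.039 304 [0.5306 0.1456 0.0479] [134. 156. 161.] [array([531.8, 146.7]), array([44.8, 44.1]), np.float64(3.7)]
M 0.027 221 [0.542  0.0043 0.0337] [ 69.  87. 100.] [array([549.8,   5. ]), array([61. , 60.1]), np.float64(6.9)]
M 0.039 303 [0.5489 0.005  0.0481] [133. 154. 160.] [array([547. ,   4.4]), array([49.2, 43.9]), np.float64(7.9)]
R 0.027 211 [ 0.483  -0.1357  0.034 ] [69. 86. 98.] [array([ 488.5, -138.8]), array([59.3, 57.9]), np.float64(88.1)]
R 0.039 302 [ 0.4892 -0.1391  0.0461] [133. 155. 160.] [array([ 489.5, -139.5]), array([43.2, 45.2]), np.float64(1.2)]
```

The top view shows the three pads on cork discs at (199,134), (250,127) and (307,148). The possible mix-ups are:
- **Trays:** white at (120,133), black at (112,263). I choose the white one.
- **Plates:** steel at (381,130), purple at (396,203). I choose the steel one.

I'll measure those two and check them in a close crop.

```bash
python3 - <<'E'
from h import *
f=grab_frame("top")
for q,c in(("tray_floor",(120,133)),("plate_top",(381,130))):
    for d in regions_of("top",q):
        e=d["extent"]
        if np.hypot(e[0]-c[0],e[1]-c[1])>25: continue
        v,u=np.nonzero(d["region"]);P=world(f,np.c_[u,v])
        P=P[(P[:,2]<.05)]
        r=cv2.minAreaRect((P[:,:2]*1000).astype(np.float32));print(q,round(d["conf"],2),np.round(np.median(P,0),4),[np.round(x,1) for x in r],np.percentile(P[:,2],[5,50,95]).round(4))
vv,uu=np.mgrid[100:175,180:330]
P=world(f,np.c_[uu.ravel(),vv.ravel()])
for n,c in(("L",(.532,.1465)),("M",(.548,.005)),("R",(.489,-.139))):
    m=(abs(P[:,:2]-c).max(1)<.018)
    print(n,"top z",np.percentile(P[m,2],[10,50,90]).round(4))
E
```

```text
tray_floor 0.61 [0.5446 0.3488 0.0061] [array([546.1, 345.7]), array([161.9, 168.1]), np.float64(84.6)] [0.0023 0.0061 0.0304]
plate_top 0.86 [ 0.5341 -0.3379  0.0119] [array([ 534.5, -340.7]), array([135.1, 130.6]), np.float64(87.3)] [0.0085 0.0119 0.0154]
L top z [0.0458 0.0479 0.0505]
M top z [0.046  0.0485 0.0505]
R top z [0.0439 0.0463 0.0489]
```

View pics/crop1.png

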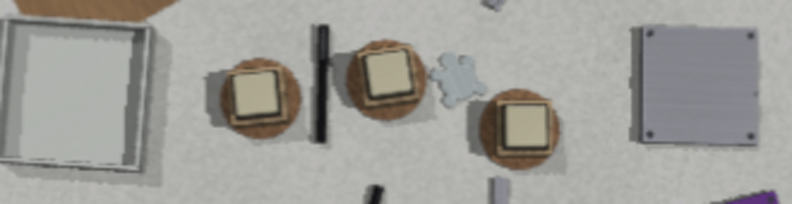

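The crop confirms the white tray on the left, three pads on cork, and the steel plate with four corner holes on the right. Next I'll go above the left pad with the fingers shut.

```bash
cat > go.py <<'E'
import sys
from h import *
# go.py x y z yawdeg : shift/turn from the present pose
s=read_state();p=np.array(s["tcp_pos"]);R=np.array(s["eef_rot"])
x,y,z,a=map(float,sys.argv[1:5]);a=np.radians(a);c,n=np.cos(a),np.sin(a)
T=np.array([[c,n,0],[n,-c,0],[0,0,-1.]])
print("t",round(s["t"],2),"dp",(R.T@(np.array([x,y,z])-p)*100).round(2),"turn",np.degrees(cv2.Rodrigues(R.T@T)[0].ravel()).round(2),"F",np.round(s["ft_force"],2),"w",round(s["gripper_width"],3),round(s["gripper_force"],1),"pos",p.round(4),"yaw",np.degrees(np.arctan2(R[1,0],R[0,0])).round(1))
E
python3 go.py .532 .1465 .13 4
```

```text
t 0.8 dp [ 55.15 -53.18   7.55] turn [1.000e-02 0.000e+00 1.329e+01] F [ 0.35 -0.75  0.43] w 0.997 0.0 pos [ 0.1635 -0.5252  0.2055] yaw 17.3
```

Request:
{"op": "carry_out", "data": {"targets": [{"dp": [3.5,-3.3,0],"turn": [0,0,1],"jaw": 1},{"dp": [7,-6.6,0],"turn": [0,0,2],"jaw": 1},{"dp": [10.5,-10,0],"turn": [0,0,4],"jaw": 1},{"dp": [14,-13.4,0],"turn": [0,0,6],"jaw": 1},{"dp": [17.5,-16.8,0],"turn": [0,0,8],"jaw": 1},{"dp": [21,-20.2,0],"turn": [0,0,10],"jaw": 1},{"dp": [24.5,-23.6,0],"turn": [0,0,12],"jaw": 1},{"dp": [28,-27,0],"turn": [0,0,13.3],"jaw": 1}]}}

```text
t: 1.6
tcp_pos: [0.3511, -0.1824, 0.2058]
eef_rot: [[0.998, 0.068, 0.001], [0.068, -0.998, -0.001], [0.001, 0.001, -1.0]]
ft_force: [1.5, -0.5, 0.4]
gripper_width: 0.356
gripper_force: 0.0
```

```bash
python3 go.py .532 .1465 .1 4
```

```text
t 1.6 dp [ 20.27 -31.59  10.58] turn [ 0.05 -0.07 -0.1 ] F [ 1.51 -0.46  0.35] w 0.356 0.0 pos [ 0.3511 -0.1824  0.2058] yaw 3.9
```

Request:
{"op": "carry_out", "data": {"targets": [{"dp": [2.7,-4,0.5],"turn": [0,0,0],"jaw": 1},{"dp": [5.4,-8.2,1.5],"turn": [0,0,0],"jaw": 1},{"dp": [8.2,-12.4,3],"turn": [0,0,0],"jaw": 1},{"dp": [11,-16.6,4.5],"turn": [0,0,0],"jaw": 1},{"dp": [13.8,-20.8,6],"turn": [0,0,0],"jaw": 1},{"dp": [16.5,-25,7.5],"turn": [0,0,0],"jaw": 1},{"dp": [19,-29,9],"turn": [0,0,0],"jaw": 1},{"dp": [20.3,-31.6,10],"turn": [0,0,0],"jaw": 1}]}}

```text
t: 2.4
tcp_pos: [0.5319, 0.1477, 0.1046]
eef_rot: [[0.997, 0.071, 0.0], [0.071, -0.997, 0.0], [0.0, -0.0, -1.0]]
ft_force: [1.3, -0.5, 0.1]
gripper_width: 0.004
gripper_force: 0.0
```

Request:
{"op": "carry_out", "data": {"targets": [{"dp": [0,0,0],"turn": [0,0,0],"jaw": 1},{"dp": [0,0,0],"turn": [0,0,0],"jaw": 1},{"dp": [0,0,0],"turn": [0,0,0],"jaw": 1}]}}

```text
t: 2.7
tcp_pos: [0.5311, 0.1443, 0.1062]
eef_rot: [[0.998, 0.069, 0.001], [0.069, -0.998, -0.001], [0.001, 0.001, -1.0]]
ft_force: [-0.2, 0.2, -0.2]
gripper_width: 0.001
gripper_force: 0.0
```

```bash
python3 go.py .532 .1465 .051 4; for i in 1 2; do python3 - <<'E'
from h import *
s=read_state();tcp=(np.array(s["tcp_pos"]),np.array(s["eef_rot"]))
f=grab_frame("wrist");cv2.imwrite("pics/w1.png",f["image"])
v,u=np.mgrid[0:384:2,0:512:2];P=world(f,np.c_[u.ravel(),v.ravel()],tcp=tcp)
m=(abs(P[:,:2]-[.532,.1465]).max(1)<.04)&(P[:,2]>.02)&(P[:,2]<.06)
Q=P[m];h=Q[Q[:,2]>.04]
if len(h)>5:
    print(len(h),np.percentile(h[:,2],[10,50,90]).round(4),cv2.minAreaRect((h[:,:2]*1000).astype(np.float32)))
print(read_state()["ft_force"])
E
done
```

```text
t 2.7 dp [ 0.1  -0.22  5.52] turn [ 0.04 -0.05 -0.05] F [-0.2   0.18 -0.24] w 0.001 0.0 pos [0.5311 0.1443 0.1062] yaw 3.9
494 [0.0467 0.0482 0.0492] ((531.943359375, 144.17457580566406), (42.813201904296875, 43.65597915649414), 5.617905139923096)
[ 0.46973555 -0.23007157 -0.37510383]
487 [0.0468 0.0482 0.0492] ((531.9075927734375, 144.1666717529297), (43.10955047607422, 44.09868240356445), 5.4231672286987305)
[-0.19690271 -0.32975377 -0.29724399]
```

Request:
{"op": "carry_out", "data": {"targets": [{"dp": [0.1,0,2],"turn": [0,0,0],"jaw": 1},{"dp": [0.1,0,4],"turn": [0,0,0],"jaw": 1},{"dp": [0.1,0,5],"turn": [0,0,0],"jaw": 1},{"dp": [0.1,0,5.5],"turn": [0,0,0],"jaw": 1},{"dp": [0.1,0,5.8],"turn": [0,0,0],"jaw": 1},{"dp": [0.1,0,6.0],"turn": [0,0,0],"jaw": 1},{"dp": [0.1,0,6.0],"turn": [0,0,0],"jaw": 1},{"dp": [0.1,0,6.0],"turn": [0,0,0],"jaw": 1}]}}

```text
t: 3.6
tcp_pos: [0.5323, 0.1448, 0.0472]
eef_rot: [[0.998, 0.07, 0.001], [0.07, -0.998, -0.001], [0.001, 0.001, -1.0]]
ft_force: [-3.0, -2.5, 4.7]
gripper_width: 0.005
gripper_force: 2.5
```

Request:
{"op": "carry_out", "data": {"targets": [{"dp": [0,0,0.1],"turn": [0,0,0],"jaw": 1},{"dp": [0,0,0.1],"turn": [0,0,0],"jaw": 1},{"dp": [0,0,0.1],"turn": [0,0,0],"jaw": 1}]}}

```text
t: 3.9
tcp_pos: [0.5324, 0.1448, 0.0467]
eef_rot: [[0.998, 0.07, 0.001], [0.07, -0.998, -0.001], [0.001, 0.001, -1.0]]
ft_force: [-3.9, -2.1, 6.1]
gripper_width: 0.006
gripper_force: 3.3
```

Request:
{"op": "carry_out", "data": {"targets": [{"dp": [0,0,0.1],"turn": [0,0,0],"jaw": 1},{"dp": [0,0,0.1],"turn": [0,0,0],"jaw": 1},{"dp": [0,0,0.1],"turn": [0,0,0],"jaw": 1}]}}

```text
t: 4.2
tcp_pos: [0.5324, 0.1449, 0.0461]
eef_rot: [[0.998, 0.07, 0.001], [0.07, -0.998, -0.001], [0.001, 0.001, -1.0]]
ft_force: [-4.4, -1.7, 8.1]
gripper_width: 0.007
gripper_force: 4.1
```

Request:
{"op": "carry_out", "data": {"targets": [{"dp": [0,0,0.1],"turn": [0,0,0],"jaw": 1},{"dp": [0,0,0.15],"turn": [0,0,0],"jaw": 1},{"dp": [0,0,0.15],"turn": [0,0,0],"jaw": 1},{"dp": [0,0,0.15],"turn": [0,0,0],"jaw": 1}]}}

```text
t: 4.6
tcp_pos: [0.5324, 0.1449, 0.0452]
eef_rot: [[0.998, 0.07, 0.002], [0.07, -0.998, -0.001], [0.001, 0.001, -1.0]]
ft_force: [-5.0, -2.7, 10.2]
gripper_width: 0.004
gripper_force: 5.2
```

```bash
python3 go.py .532 .1445 .043 4; python3 - <<'E'
from h import *
for i in range(4): grab_frame("wrist"); s=read_state();print(np.round(s["ft_force"],1),np.round(s["tcp_pos"],4),s["gripper_force"])
E
```

```text
t 4.6 dp [-0.05  0.03  0.22] turn [ 0.06 -0.08 -0.  ] F [-4.96 -2.72 10.23] w 0.004 5.2 pos [0.5324 0.1449 0.0452] yaw 4.0
[-6.2 -2.6 10.8] [0.5325 0.1449 0.0452] 5.243197301169857
[-5.3 -2.3 11.1] [0.5324 0.1449 0.0452] 5.242295631906018
[-5.6 -3.  10.6] [0.5325 0.1449 0.0452] 5.241678385064006
[-5.5 -1.8 10.4] [0.5325 0.1449 0.0452] 5.241002283291891
```

Request:
{"op": "carry_out", "data": {"targets": [{"dp": [-0.05,0,0.1],"turn": [0,0,0],"jaw": 1},{"dp": [-0.05,0,0.2],"turn": [0,0,0],"jaw": 1},{"dp": [-0.05,0,0.25],"turn": [0,0,0],"jaw": 1},{"dp": [-0.05,0,0.25],"turn": [0,0,0],"jaw": 1},{"dp": [-0.05,0,0.25],"turn": [0,0,0],"jaw": 1},{"dp": [-0.05,0,0.25],"turn": [0,0,0],"jaw": 1},{"dp": [-0.05,0,0.25],"turn": [0,0,0],"jaw": 1}]}}

```text
t: 5.5
tcp_pos: [0.5325, 0.1449, 0.0438]
eef_rot: [[0.998, 0.07, 0.003], [0.07, -0.998, -0.001], [0.003, 0.001, -1.0]]
ft_force: [-5.7, -2.3, 14.4]
gripper_width: 0.005
gripper_force: 7.1
```

The left pad is the firmest at about 2.8 N/mm, with depth around 4.3 mm. Next is the middle pad.

Request:
{"op": "carry_out", "data": {"targets": [{"dp": [0,0,-1.5],"turn": [0,0,0],"jaw": 1},{"dp": [0,0,-4],"turn": [0,0,0],"jaw": 1},{"dp": [0.2,4.0,-6],"turn": [0,0,0],"jaw": 1},{"dp": [0.4,8.5,-6],"turn": [0,0,0],"jaw": 1},{"dp": [0.6,12.5,-6],"turn": [0,0,0],"jaw": 1},{"dp": [0.6,14.2,-6],"turn": [0,0,0],"jaw": 1},{"dp": [0.6,14.2,-6],"turn": [0,0,0],"jaw": 1},{"dp": [0.6,14.2,-6],"turn": [0,0,0],"jaw": 1}]}}

```text
t: 6.3
tcp_pos: [0.5478, 0.0044, 0.0999]
eef_rot: [[0.998, 0.069, 0.001], [0.069, -0.998, 0.001], [0.001, -0.001, -1.0]]
ft_force: [1.2, -0.1, -0.3]
gripper_width: 0.004
gripper_force: 0.0
```

```bash
cat > wl.py <<'E'
import sys
from h import *
c=list(map(float,sys.argv[1:3]))
s=read_state();tcp=(np.array(s["tcp_pos"]),np.array(s["eef_rot"]))
f=grab_frame("wrist");cv2.imwrite("pics/w.png",f["image"])
v,u=np.mgrid[0:384:2,0:512:2];P=world(f,np.c_[u.ravel(),v.ravel()],tcp=tcp)
m=(abs(P[:,:2]-c).max(1)<.042)
for lo,hi in((.04,.06),(.028,.038)):
    h=P[m&(P[:,2]>lo)&(P[:,2]<hi)]
    if len(h)>5: print(len(h),np.percentile(h[:,2],[10,50,90]).round(4),cv2.minAreaRect((h[:,:2]*1000).astype(np.float32)))
E
python3 wl.py .548 .003; python3 go.py .548 .003 .1 4
```

```text
503 [0.0473 0.0483 0.0494] ((549.9869384765625, 2.949380874633789), (42.20793914794922, 42.80131149291992), 4.942714214324951)
366 [0.0332 0.0345 0.0355] ((550.0152587890625, 2.643646240234375), (58.57805633544922, 59.79298782348633), 5.592528343200684)
t 6.35 dp [ 0.03  0.2  -0.02] turn [-0.04 -0.04  0.02] F [-0.85 -0.54  0.46] w 0.006 0.0 pos [0.5476 0.005  0.0998] yaw 4.0
```

Request:
{"op": "carry_out", "data": {"targets": [{"dp": [0.2,0.2,2],"turn": [0,0,0],"jaw": 1},{"dp": [0.2,0.2,4],"turn": [0,0,0],"jaw": 1},{"dp": [0.2,0.2,4.8],"turn": [0,0,0],"jaw": 1},{"dp": [0.2,0.2,5.2],"turn": [0,0,0],"jaw": 1},{"dp": [0.2,0.2,5.4],"turn": [0,0,0],"jaw": 1},{"dp": [0.2,0.2,5.4],"turn": [0,0,0],"jaw": 1},{"dp": [0.2,0.2,5.4],"turn": [0,0,0],"jaw": 1}]}}

```text
t: 7.05
tcp_pos: [0.5504, 0.0024, 0.0467]
eef_rot: [[0.998, 0.07, 0.002], [0.07, -0.998, -0.0], [0.002, 0.0, -1.0]]
ft_force: [-0.3, 0.7, 2.4]
gripper_width: 0.01
gripper_force: 1.0
```

Request:
{"op": "carry_out", "data": {"targets": [{"dp": [0,0,0.1],"turn": [0,0,0],"jaw": 1},{"dp": [0,0,0.1],"turn": [0,0,0],"jaw": 1},{"dp": [0,0,0.1],"turn": [0,0,0],"jaw": 1}]}}

```text
t: 7.35
tcp_pos: [0.5505, 0.0022, 0.0452]
eef_rot: [[0.998, 0.07, 0.002], [0.07, -0.998, 0.0], [0.002, -0.0, -1.0]]
ft_force: [0.7, 1.6, 2.6]
gripper_width: 0.006
gripper_force: 1.6
```

Request:
{"op": "carry_out", "data": {"targets": [{"dp": [0,0,0.1],"turn": [0,0,0],"jaw": 1},{"dp": [0,0,0.1],"turn": [0,0,0],"jaw": 1},{"dp": [0,0,0.1],"turn": [0,0,0],"jaw": 1}]}}

```text
t: 7.65
tcp_pos: [0.5504, 0.0022, 0.044]
eef_rot: [[0.998, 0.07, 0.002], [0.07, -0.998, 0.0], [0.002, 0.0, -1.0]]
ft_force: [1.9, 2.0, 4.2]
gripper_width: 0.004
gripper_force: 2.0
```

Request:
{"op": "carry_out", "data": {"targets": [{"dp": [0,0,0.07],"turn": [0,0,0],"jaw": 1},{"dp": [0,0,0.07],"turn": [0,0,0],"jaw": 1},{"dp": [0,0,0.07],"turn": [0,0,0],"jaw": 1},{"dp": [0,0,0.07],"turn": [0,0,0],"jaw": 1},{"dp": [0,0,0.07],"turn": [0,0,0],"jaw": 1}]}}

```text
t: 8.15
tcp_pos: [0.5502, 0.0022, 0.0431]
eef_rot: [[0.998, 0.07, 0.002], [0.07, -0.998, -0.0], [0.002, 0.0, -1.0]]
ft_force: [2.7, 1.8, 5.2]
gripper_width: 0.003
gripper_force: 2.4
```

```bash
python3 - <<'E'
from h import *
for i in range(4): grab_frame("wrist"); s=read_state();print(np.round(s["ft_force"],1),np.round(s["tcp_pos"],4),s["gripper_force"])
E
python3 go.py .489 -.142 .1 4
```

```text
[3.  2.2 4.8] [0.5502 0.0021 0.0431] 2.4077150438097306
[3.1 1.1 4.5] [0.5501 0.0021 0.043 ] 2.4239184850011952
[3.6 2.2 5.8] [0.55   0.0021 0.043 ] 2.437992053164635
[3.5 2.1 4.8] [0.55   0.0021 0.043 ] 2.4490216266713105
t 8.35 dp [-7.08 13.95 -5.7 ] turn [ 0.02 -0.06 -0.01] F [3.54 2.15 4.75] w 0.003 2.4 pos [0.55   0.0021 0.043 ] yaw 4.0
```

The middle pad is the softest at about 0.8 N/mm, with depth around 5.2 mm. Now the right pad.

Request:
{"op": "carry_out", "data": {"targets": [{"dp": [0,0,-1.5],"turn": [0,0,0],"jaw": 1},{"dp": [0,0,-4],"turn": [0,0,0],"jaw": 1},{"dp": [-2,4.0,-5.7],"turn": [0,0,1],"jaw": 1},{"dp": [-4,8,-5.7],"turn": [0,0,2],"jaw": 1},{"dp": [-6,12,-5.7],"turn": [0,0,3],"jaw": 1},{"dp": [-7,14,-5.7],"turn": [0,0,4],"jaw": 1},{"dp": [-7,14,-5.7],"turn": [0,0,4],"jaw": 1},{"dp": [-7,14,-5.7],"turn": [0,0,4],"jaw": 1}]}}

```text
t: 9.15
tcp_pos: [0.488, -0.1422, 0.099]
eef_rot: [[1.0, -0.001, -0.003], [-0.001, -1.0, 0.001], [-0.003, -0.001, -1.0]]
ft_force: [-0.1, -0.1, 0.1]
gripper_width: 0.004
gripper_force: 0.0
```

```bash
python3 wl.py .489 -.142; python3 go.py .489 -.142 .05 0
```

```text
507 [0.0453 0.0466 0.0474] ((489.9089660644531, -142.09027099609375), (42.09366989135742, 43.455387115478516), 0.1037907749414444)
374 [0.0333 0.0346 0.0357] ((488.9371032714844, -141.95303344726562), (59.88142776489258, 59.3062629699707), 88.67508697509766)
t 9.2 dp [0.05 0.04 4.91] turn [-0.06  0.15  0.  ] F [-0.46 -0.71  0.92] w 0.007 0.0 pos [ 0.4886 -0.1417  0.0991] yaw 0.0
```

Its top is near 0.0466, so I'll descend to 0.0446 first.

Request:
{"op": "carry_out", "data": {"targets": [{"dp": [0.1,0,2],"turn": [0,0,0],"jaw": 1},{"dp": [0.1,0,4],"turn": [0,0,0],"jaw": 1},{"dp": [0.1,0,4.9],"turn": [0,0,0],"jaw": 1},{"dp": [0.1,0,5.3],"turn": [0,0,0],"jaw": 1},{"dp": [0.1,0,5.5],"turn": [0,0,0],"jaw": 1},{"dp": [0.1,0,5.5],"turn": [0,0,0],"jaw": 1},{"dp": [0.1,0,5.5],"turn": [0,0,0],"jaw": 1}]}}

```text
t: 9.9
tcp_pos: [0.4913, -0.1424, 0.0459]
eef_rot: [[1.0, 0.0, 0.002], [0.0, -1.0, -0.001], [0.002, 0.001, -1.0]]
ft_force: [-0.9, 0.7, 2.4]
gripper_width: -0.0
gripper_force: 1.2
```

Request:
{"op": "carry_out", "data": {"targets": [{"dp": [0,0,0.15],"turn": [0,0,0],"jaw": 1},{"dp": [0,0,0.15],"turn": [0,0,0],"jaw": 1},{"dp": [0,0,0.15],"turn": [0,0,0],"jaw": 1}]}}

```text
t: 10.2
tcp_pos: [0.4914, -0.1426, 0.0442]
eef_rot: [[1.0, -0.0, 0.002], [-0.0, -1.0, -0.001], [0.002, 0.001, -1.0]]
ft_force: [-0.1, 1.3, 4.8]
gripper_width: 0.004
gripper_force: 2.4
```

Request:
{"op": "carry_out", "data": {"targets": [{"dp": [0,0,0.15],"turn": [0,0,0],"jaw": 1},{"dp": [0,0,0.15],"turn": [0,0,0],"jaw": 1},{"dp": [0,0,0.15],"turn": [0,0,0],"jaw": 1}]}}

```text
t: 10.5
tcp_pos: [0.4915, -0.1426, 0.0429]
eef_rot: [[1.0, -0.0, 0.002], [-0.0, -1.0, -0.001], [0.002, 0.001, -1.0]]
ft_force: [-0.3, 3.0, 6.2]
gripper_width: 0.006
gripper_force: 3.4
```

Request:
{"op": "carry_out", "data": {"targets": [{"dp": [0,0,0.15],"turn": [0,0,0],"jaw": 1},{"dp": [0,0,0.15],"turn": [0,0,0],"jaw": 1},{"dp": [0,0,0.15],"turn": [0,0,0],"jaw": 1},{"dp": [0,0,0.15],"turn": [0,0,0],"jaw": 1},{"dp": [0,0,0.15],"turn": [0,0,0],"jaw": 1},{"dp": [0,0,0.15],"turn": [0,0,0],"jaw": 1}]}}

```text
t: 11.1
tcp_pos: [0.4915, -0.1427, 0.0418]
eef_rot: [[1.0, -0.0, 0.003], [-0.0, -1.0, -0.001], [0.003, 0.001, -1.0]]
ft_force: [-1.1, 2.6, 8.8]
gripper_width: 0.004
gripper_force: 4.2
```

```bash
python3 go.py .55 .003 .15 5
```

```text
t 11.1 dp [  5.88 -14.56 -10.81] turn [ 0.05 -0.14 -5.02] F [-1.11  2.63  8.85] w 0.004 4.2 pos [ 0.4915 -0.1427  0.0418] yaw -0.0
```

The right pad is the middling one at about 1.5 N/mm, so it stays. Next I'll grasp the soft middle pad.

Request:
{"op": "carry_out", "data": {"targets": [{"dp": [0,0,-2],"turn": [0,0,0],"jaw": 1},{"dp": [0,0,-5],"turn": [0,0,0],"jaw": 1},{"dp": [1.5,-3.5,-8],"turn": [0,0,-1],"jaw": -0.6},{"dp": [3,-7.5,-8],"turn": [0,0,-3],"jaw": -0.6},{"dp": [4.5,-11.5,-8],"turn": [0,0,-5],"jaw": -0.6},{"dp": [5.9,-14.6,-8],"turn": [0,0,-5],"jaw": -0.6},{"dp": [5.9,-14.6,-8],"turn": [0,0,-5],"jaw": -0.6},{"dp": [5.9,-14.6,-8],"turn": [0,0,-5],"jaw": -0.6}]}}

```text
t: 11.9
tcp_pos: [0.5493, 0.0036, 0.1193]
eef_rot: [[0.996, 0.088, -0.001], [0.088, -0.996, -0.001], [-0.002, 0.001, -1.0]]
ft_force: [-0.0, -0.5, 0.3]
gripper_width: 0.479
gripper_force: 0.0
```

```bash
python3 wl.py .55 .003; python3 go.py .55 .003 .01 5
```

```text
513 [0.047  0.0484 0.0493] ((548.90283203125, 2.4755020141601562), (43.82974624633789, 43.98566436767578), 6.244425296783447)
346 [0.0335 0.0347 0.0358] ((549.1083984375, 2.900287628173828), (59.826839447021484, 58.88263702392578), 6.508611679077148)
t 11.95 dp [ 1.100e-01 -1.000e-02  1.095e+01] turn [ 0.06  0.08 -0.01] F [ 0.83 -0.04 -0.63] w 0.521 0.0 pos [0.5491 0.0029 0.1195] yaw 5.0
```

Request:
{"op": "carry_out", "data": {"targets": [{"dp": [0,0,0],"turn": [0,0,0],"jaw": -0.6},{"dp": [0,0,2],"turn": [0,0,-1],"jaw": -0.6},{"dp": [0,0,4],"turn": [0,0,-1],"jaw": -0.6},{"dp": [0,0,5.5],"turn": [0,0,-1],"jaw": -0.6},{"dp": [0,0,5.5],"turn": [0,0,-1],"jaw": -0.6}]}}

```text
t: 12.45
tcp_pos: [0.5473, 0.0028, 0.0624]
eef_rot: [[0.995, 0.103, -0.006], [0.103, -0.995, 0.0], [-0.006, -0.001, -1.0]]
ft_force: [0.8, 1.1, -0.7]
gripper_width: 0.798
gripper_force: 0.0
```

Request:
{"op": "carry_out", "data": {"targets": [{"dp": [0,0,2],"turn": [0,0,0],"jaw": -0.6},{"dp": [0,0,4],"turn": [0,0,0],"jaw": -0.6},{"dp": [0,0,5],"turn": [0,0,0],"jaw": -0.6},{"dp": [0,0,5.4],"turn": [0,0,0],"jaw": -0.6},{"dp": [0,0,5.4],"turn": [0,0,0],"jaw": -0.6}]}}

```text
t: 12.95
tcp_pos: [0.5496, 0.0034, 0.0115]
eef_rot: [[0.995, 0.104, 0.0], [0.104, -0.995, -0.0], [0.0, 0.0, -1.0]]
ft_force: [0.5, 0.1, 0.6]
gripper_width: 0.802
gripper_force: 0.0
```

Request:
{"op": "carry_out", "data": {"targets": [{"dp": [0,0,0],"turn": [0,0,0],"jaw": 0.6},{"dp": [0,0,0],"turn": [0,0,0],"jaw": 0.6},{"dp": [0,0,0],"turn": [0,0,0],"jaw": 0.6},{"dp": [0,0,0],"turn": [0,0,0],"jaw": 0.6},{"dp": [0,0,0],"turn": [0,0,0],"jaw": 0.6},{"dp": [0,0,0],"turn": [0,0,0],"jaw": 0.6}], "force": 20}}

```text
t: 13.55
tcp_pos: [0.5504, 0.0034, 0.0124]
eef_rot: [[0.995, 0.104, 0.002], [0.104, -0.995, -0.001], [0.002, 0.001, -1.0]]
ft_force: [-0.8, -0.9, 5.1]
gripper_width: 0.636
gripper_force: 20.0
```

Request:
{"op": "carry_out", "data": {"targets": [{"dp": [0,0,-1],"turn": [0,0,0],"jaw": 0.6},{"dp": [0,0,-3],"turn": [0,0,0],"jaw": 0.6},{"dp": [0,0,-6],"turn": [0,0,0],"jaw": 0.6},{"dp": [0,0,-9],"turn": [0,0,0],"jaw": 0.6},{"dp": [0,0,-9],"turn": [0,0,0],"jaw": 0.6}]}}

```text
t: 14.05
tcp_pos: [0.5524, 0.0035, 0.1059]
eef_rot: [[0.994, 0.104, 0.009], [0.104, -0.995, -0.001], [0.009, 0.001, -1.0]]
ft_force: [0.6, 0.4, -0.3]
gripper_width: 0.636
gripper_force: 20.0
```

```bash
python3 go.py .544 .350 .10 2
```

```text
t 14.05 dp [  2.78 -34.54   0.56] turn [ 0.07 -0.5   4.  ] F [ 0.59  0.4  -0.31] w 0.636 20.0 pos [0.5524 0.0035 0.1059] yaw 6.0
```

Request:
{"op": "carry_out", "data": {"targets": [{"dp": [0.2,-3.5,0],"turn": [0,0,0],"jaw": 0.6},{"dp": [0.6,-8,0],"turn": [0,0,1],"jaw": 0.6},{"dp": [1.0,-12.5,0],"turn": [0,0,2],"jaw": 0.6},{"dp": [1.4,-17,0],"turn": [0,0,3],"jaw": 0.6},{"dp": [1.8,-21.5,0],"turn": [0,0,4],"jaw": 0.6},{"dp": [2.2,-26,0],"turn": [0,0,4],"jaw": 0.6},{"dp": [2.6,-30.5,0],"turn": [0,0,4],"jaw": 0.6},{"dp": [2.8,-34.5,0],"turn": [0,0,4],"jaw": 0.6}]}}

```text
t: 14.85
tcp_pos: [0.5397, 0.3514, 0.0982]
eef_rot: [[0.999, 0.035, -0.004], [0.035, -0.999, -0.002], [-0.004, 0.002, -1.0]]
ft_force: [0.2, 0.4, -2.1]
gripper_width: 0.636
gripper_force: 20.0
```

Request:
{"op": "carry_out", "data": {"targets": [{"dp": [0,0,0],"turn": [0,0,0],"jaw": 0.6},{"dp": [0,0,0],"turn": [0,0,0],"jaw": 0.6}]}}

```text
t: 15.05
tcp_pos: [0.5398, 0.3498, 0.0983]
eef_rot: [[0.999, 0.037, -0.004], [0.037, -0.999, -0.003], [-0.004, 0.003, -1.0]]
ft_force: [0.4, 0.1, -1.9]
gripper_width: 0.632
gripper_force: 20.0
```

```bash
python3 - <<'E'
from h import *
s=read_state();tcp=(np.array(s["tcp_pos"]),np.array(s["eef_rot"]))
f=grab_frame("wrist");cv2.imwrite("pics/w2.png",f["image"])
E
python3 go.py .544 .350 .0165 2
```

```text
t 15.1 dp [ 0.4  -0.12  8.24] turn [0.14 0.19 0.02] F [ 0.56 -0.57 -0.55] w 0.633 20.0 pos [0.5403 0.3489 0.0989] yaw 2.0
```

View pics/w2.png

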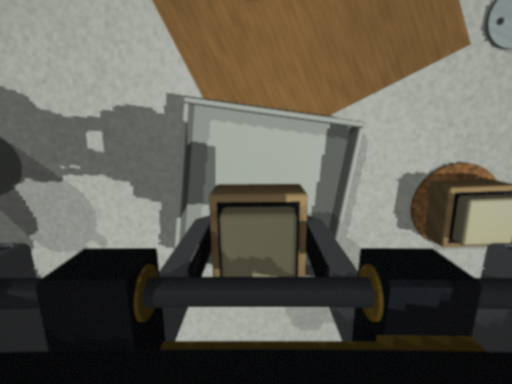

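The picture shows the pad held upright at (258,230) over the white tray, whose far rim runs from (185,97) to (360,123). I'll lower it.

Request:
{"op": "carry_out", "data": {"targets": [{"dp": [0.4,-0.1,2],"turn": [0,0,3],"jaw": 0.6},{"dp": [0.4,-0.1,4],"turn": [0,0,6],"jaw": 0.6},{"dp": [0.4,-0.1,6],"turn": [0,0,6],"jaw": 0.6},{"dp": [0.4,-0.1,7.5],"turn": [0,0,6],"jaw": 0.6},{"dp": [0.4,-0.1,8.0],"turn": [0,0,6],"jaw": 0.6},{"dp": [0.4,-0.1,8.0],"turn": [0,0,6],"jaw": 0.6},{"dp": [0.4,-0.1,8.0],"turn": [0,0,6],"jaw": 0.6}]}}

```text
t: 15.8
tcp_pos: [0.5461, 0.3507, 0.0223]
eef_rot: [[0.998, -0.07, 0.002], [-0.07, -0.998, 0.001], [0.002, -0.001, -1.0]]
ft_force: [-0.1, 0.2, -1.9]
gripper_width: 0.636
gripper_force: 20.0
```

```bash
python3 go.py .544 .350 .0145 -4
```

```text
t 15.8 dp [-0.21  0.09  0.78] turn [-0.04 -0.09 -0.04] F [-0.1   0.19 -1.87] w 0.636 20.0 pos [0.5461 0.3507 0.0223] yaw -4.0
```

Request:
{"op": "carry_out", "data": {"targets": [{"dp": [-0.1,0,0.5],"turn": [0,0,0],"jaw": 0.6},{"dp": [-0.1,0,0.8],"turn": [0,0,0],"jaw": 0.6},{"dp": [-0.1,0,0.8],"turn": [0,0,0],"jaw": 0.6},{"dp": [-0.1,0,0.8],"turn": [0,0,0],"jaw": 0.6}]}}

```text
t: 16.2
tcp_pos: [0.5444, 0.3511, 0.0135]
eef_rot: [[0.998, -0.07, 0.0], [-0.07, -0.998, 0.0], [0.0, -0.0, -1.0]]
ft_force: [0.5, -0.6, -2.4]
gripper_width: 0.635
gripper_force: 20.0
```

Request:
{"op": "carry_out", "data": {"targets": [{"dp": [0,0,0.1],"turn": [0,0,0],"jaw": 0.6},{"dp": [0,0,0.1],"turn": [0,0,0],"jaw": 0.6}]}}

```text
t: 16.4
tcp_pos: [0.5444, 0.3511, 0.0134]
eef_rot: [[0.998, -0.07, 0.001], [-0.07, -0.998, 0.0], [0.001, -0.0, -1.0]]
ft_force: [-2.9, -1.0, 4.6]
gripper_width: 0.638
gripper_force: 20.0
```

Contact, so I'll release to the partial opening and rise.

Request:
{"op": "carry_out", "data": {"targets": [{"dp": [0,0,0],"turn": [0,0,0],"jaw": -0.6},{"dp": [0,0,0],"turn": [0,0,0],"jaw": -0.6},{"dp": [0,0,0],"turn": [0,0,0],"jaw": -0.6},{"dp": [0,0,0],"turn": [0,0,0],"jaw": -0.6},{"dp": [0,0,-2],"turn": [0,0,0],"jaw": -0.6},{"dp": [0,0,-5],"turn": [0,0,0],"jaw": -0.6},{"dp": [0,0,-9],"turn": [0,0,0],"jaw": -0.6},{"dp": [0,0,-10],"turn": [0,0,0],"jaw": -0.6}]}}

```text
t: 17.2
tcp_pos: [0.5469, 0.3522, 0.118]
eef_rot: [[0.998, -0.07, 0.008], [-0.07, -0.998, 0.004], [0.008, -0.005, -1.0]]
ft_force: [0.5, -0.5, 0.7]
gripper_width: 0.801
gripper_force: 0.0
```

```bash
python3 go.py .532 .1445 .11 5; python3 wl.py .544 .35; python3 - <<'E'
from h import *
f=grab_frame("top");cv2.imwrite("pics/top2.png",cv2.resize(f["image"][90:180,80:430],None,fx=2.2,fy=2.2))
E
```

```text
t 17.2 dp [-0.04 20.83  0.69] turn [-0.24 -0.49 -9.01] F [ 0.49 -0.47  0.72] w 0.801 0.0 pos [0.5469 0.3522 0.118 ] yaw -4.0
524 [0.0482 0.0493 0.0503] ((543.642333984375, 350.9624938964844), (42.77140426635742, 43.01734924316406), 86.35387420654297)
338 [0.034  0.0355 0.0364] ((543.9725952148438, 350.5285339355469), (59.91476821899414, 57.90760803222656), 86.27993774414062)
```

View pics/w.png

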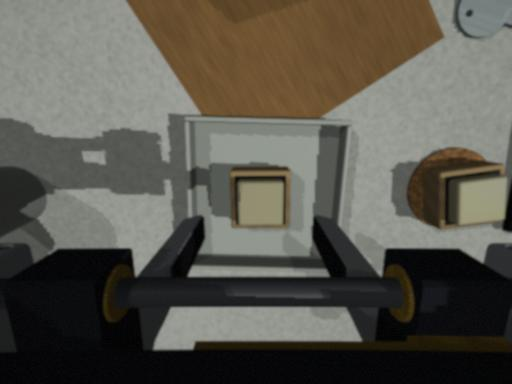

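The soft pad stands flat in the tray at (261,199), and the firm pad is on its disc at (470,195). Now for the firm pad.

Request:
{"op": "carry_out", "data": {"targets": [{"dp": [0,3.5,0],"turn": [0,0,0],"jaw": -0.6},{"dp": [0,8,0],"turn": [0,0,-2],"jaw": -0.6},{"dp": [0,12.5,0],"turn": [0,0,-5],"jaw": -0.6},{"dp": [0,17,0],"turn": [0,0,-9],"jaw": -0.6},{"dp": [0,20.5,0.5],"turn": [0,0,-9],"jaw": -0.6},{"dp": [0,20.8,0.7],"turn": [0,0,-9],"jaw": -0.6},{"dp": [0,20.8,0.7],"turn": [0,0,-9],"jaw": -0.6}]}}

```text
t: 18.0
tcp_pos: [0.5284, 0.1426, 0.1027]
eef_rot: [[0.996, 0.085, -0.004], [0.085, -0.996, -0.0], [-0.004, -0.0, -1.0]]
ft_force: [0.7, 0.4, -0.9]
gripper_width: 0.805
gripper_force: 0.0
```

```bash
python3 wl.py .532 .1445;  python3 go.py .532 .1445 .0115 5
```

```text
573 [0.0472 0.0482 0.0491] ((531.1675415039062, 143.5883331298828), (43.677711486816406, 41.90261459350586), 3.6926767826080322)
392 [0.033  0.0345 0.0358] ((532.0596923828125, 143.9763641357422), (58.40086364746094, 59.62800216674805), 4.217684745788574)
t 18.05 dp [ 0.35 -0.05  9.19] turn [-0.03  0.18 -0.04] F [-0.34  0.33 -0.07] w 0.799 0.0 pos [0.5289 0.1437 0.1034] yaw 5.0
```

Request:
{"op": "carry_out", "data": {"targets": [{"dp": [0.3,0,2],"turn": [0,0,0.5],"jaw": -0.6},{"dp": [0.3,0,4],"turn": [0,0,0.5],"jaw": -0.6},{"dp": [0.2,0,6],"turn": [0,0,0.5],"jaw": -0.6},{"dp": [0.2,0,7.5],"turn": [0,0,0.5],"jaw": -0.6},{"dp": [0.2,0,8.2],"turn": [0,0,0.5],"jaw": -0.6},{"dp": [0.2,0,8.5],"turn": [0,0,0.5],"jaw": -0.6},{"dp": [0.2,0,8.5],"turn": [0,0,0.5],"jaw": -0.6}]}}

```text
t: 18.75
tcp_pos: [0.532, 0.144, 0.0203]
eef_rot: [[0.997, 0.079, 0.0], [0.079, -0.997, 0.0], [0.0, -0.0, -1.0]]
ft_force: [0.5, 1.1, 0.1]
gripper_width: 0.799
gripper_force: 0.0
```

```bash
python3 go.py .532 .1445 .0115 4.5
```

```text
t 18.75 dp [ 0.   -0.05  0.88] turn [-0.   -0.01  0.02] F [0.49 1.11 0.11] w 0.799 0.0 pos [0.532  0.144  0.0203] yaw 4.5
```

Request:
{"op": "carry_out", "data": {"targets": [{"dp": [0,0,0.5],"turn": [0,0,0],"jaw": -0.6},{"dp": [0,0,0.8],"turn": [0,0,0],"jaw": 0.6},{"dp": [0,0,0.8],"turn": [0,0,0],"jaw": 0.6},{"dp": [0,0,0.8],"turn": [0,0,0],"jaw": 0.6},{"dp": [0,0,0.8],"turn": [0,0,0],"jaw": 0.6},{"dp": [0,0,0.8],"turn": [0,0,0],"jaw": 0.6},{"dp": [0,0,0.8],"turn": [0,0,0],"jaw": 0.6},{"dp": [0,0,0.8],"turn": [0,0,0],"jaw": 0.6}], "force": 20}}

```text
t: 19.55
tcp_pos: [0.5317, 0.1435, 0.0122]
eef_rot: [[0.997, 0.078, -0.0], [0.078, -0.997, -0.0], [-0.0, 0.0, -1.0]]
ft_force: [-1.4, -1.0, -2.2]
gripper_width: 0.638
gripper_force: 20.0
```

Request:
{"op": "carry_out", "data": {"targets": [{"dp": [0,0,-1],"turn": [0,0,0],"jaw": 0.6},{"dp": [0,0,-3],"turn": [0,0,0],"jaw": 0.6},{"dp": [0,0,-6],"turn": [0,0,0],"jaw": 0.6},{"dp": [0,0,-9.5],"turn": [0,0,0],"jaw": 0.6},{"dp": [0,0,-10],"turn": [0,0,0],"jaw": 0.6},{"dp": [0,0,-10],"turn": [0,0,0],"jaw": 0.6}]}}

```text
t: 20.15
tcp_pos: [0.5327, 0.1436, 0.1137]
eef_rot: [[0.997, 0.078, 0.003], [0.078, -0.997, 0.0], [0.003, -0.0, -1.0]]
ft_force: [0.2, -0.5, -3.6]
gripper_width: 0.638
gripper_force: 20.0
```

```bash
python3 go.py .535 -.338 .11 -2
```

```text
t 20.15 dp [-3.54 48.03  0.36] turn [-0.01 -0.2   6.49] F [ 0.23 -0.48 -3.64] w 0.638 20.0 pos [0.5327 0.1436 0.1137] yaw 4.5
```

Request:
{"op": "carry_out", "data": {"targets": [{"dp": [-0.2,2.5,0],"turn": [0,0,0],"jaw": 0.6},{"dp": [-0.5,7,0],"turn": [0,0,1],"jaw": 0.6},{"dp": [-0.8,11.5,0],"turn": [0,0,2],"jaw": 0.6},{"dp": [-1.1,16,0],"turn": [0,0,3],"jaw": 0.6},{"dp": [-1.4,20.5,0],"turn": [0,0,4],"jaw": 0.6},{"dp": [-1.8,25,0],"turn": [0,0,5],"jaw": 0.6},{"dp": [-2.1,29.5,0],"turn": [0,0,6],"jaw": 0.6},{"dp": [-2.5,34,0],"turn": [0,0,6.5],"jaw": 0.6}]}}

```text
t: 20.95
tcp_pos: [0.5317, -0.1985, 0.1091]
eef_rot: [[0.999, -0.036, -0.004], [-0.036, -0.999, 0.002], [-0.004, -0.002, -1.0]]
ft_force: [0.2, 0.3, -1.8]
gripper_width: 0.636
gripper_force: 20.0
```

```bash
python3 go.py .535 -.338 .11 -2
```

```text
t 20.95 dp [ 0.82 13.93 -0.12] turn [-0.11  0.26 -0.04] F [ 0.23  0.3  -1.75] w 0.636 20.0 pos [ 0.5317 -0.1985  0.1091] yaw -2.0
```

Request:
{"op": "carry_out", "data": {"targets": [{"dp": [0.3,4,0],"turn": [0,0,0],"jaw": 0.6},{"dp": [0.6,8,0],"turn": [0,0,0],"jaw": 0.6},{"dp": [0.7,12,0],"turn": [0,0,0],"jaw": 0.6},{"dp": [0.7,13.8,0],"turn": [0,0,0],"jaw": 0.6},{"dp": [0.7,13.8,0],"turn": [0,0,0],"jaw": 0.6},{"dp": [0.7,13.8,0],"turn": [0,0,0],"jaw": 0.6}]}}

```text
t: 21.55
tcp_pos: [0.5349, -0.3342, 0.1103]
eef_rot: [[0.999, -0.035, -0.003], [-0.035, -0.999, 0.003], [-0.003, -0.003, -1.0]]
ft_force: [1.0, 0.7, -2.4]
gripper_width: 0.637
gripper_force: 20.0
```

```bash
python3 - <<'E'
from h import *
s=read_state();tcp=(np.array(s["tcp_pos"]),np.array(s["eef_rot"]))
f=grab_frame("wrist");cv2.imwrite("pics/w3.png",f["image"])
for d in mark_of("wrist","plate_top"): rc=d["location"];print(d["conf"],np.round(rc),world(f,[rc[1],rc[0]],.012,tcp).round(3))
E
python3 go.py .535 -.338 .0225 -2
```

```text
0.63 [346. 294.] [[ 0.34  -0.371  0.012]]
0.61 [193. 265.] [[ 0.533 -0.341  0.012]]
t 21.65 dp [-0.04  0.46  8.9 ] turn [-0.1   0.07  0.09] F [-0.96 -0.12 -2.54] w 0.639 20.0 pos [ 0.5356 -0.3336  0.1115] yaw -1.9
```

View pics/w3.png

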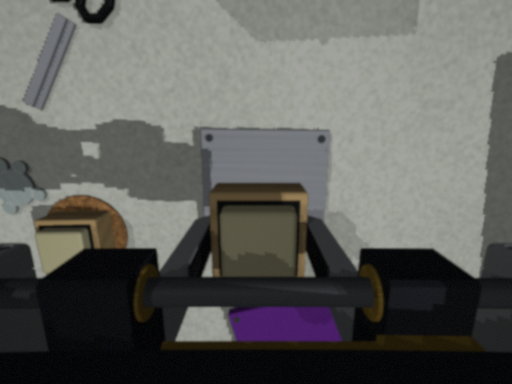

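The held pad is at (258,232), over the steel plate whose far edge runs from (202,130) to (329,131). The purple plate is nearer, at (285,322), and stays untouched. Lowering now.

Request:
{"op": "carry_out", "data": {"targets": [{"dp": [0,0.6,2],"turn": [0,0,0],"jaw": 0.6},{"dp": [0,0.6,4],"turn": [0,0,0],"jaw": 0.6},{"dp": [0,0.6,6],"turn": [0,0,0],"jaw": 0.6},{"dp": [0,0.6,7.5],"turn": [0,0,0],"jaw": 0.6},{"dp": [0,0.6,8.2],"turn": [0,0,0],"jaw": 0.6},{"dp": [0,0.6,8.2],"turn": [0,0,0],"jaw": 0.6},{"dp": [0,0.6,8.2],"turn": [0,0,0],"jaw": 0.6}]}}

```text
t: 22.35
tcp_pos: [0.5361, -0.3416, 0.0312]
eef_rot: [[0.999, -0.035, 0.001], [-0.035, -0.999, -0.001], [0.001, 0.001, -1.0]]
ft_force: [-0.5, 0.4, -2.7]
gripper_width: 0.638
gripper_force: 20.0
```

```bash
python3 go.py .534 -.340 .0215 -2
```

```text
t 22.35 dp [-0.21 -0.15  0.97] turn [ 0.05 -0.07  0.02] F [-0.5   0.38 -2.69] w 0.638 20.0 pos [ 0.5361 -0.3416  0.0312] yaw -2.0
```

Request:
{"op": "carry_out", "data": {"targets": [{"dp": [-0.2,-0.1,0.5],"turn": [0,0,0],"jaw": 0.6},{"dp": [-0.2,-0.1,0.9],"turn": [0,0,0],"jaw": 0.6},{"dp": [-0.2,-0.1,0.95],"turn": [0,0,0],"jaw": 0.6},{"dp": [-0.2,-0.1,0.95],"turn": [0,0,0],"jaw": 0.6}]}}

```text
t: 22.75
tcp_pos: [0.5333, -0.3405, 0.0206]
eef_rot: [[0.999, -0.035, -0.0], [-0.035, -0.999, 0.0], [-0.0, -0.0, -1.0]]
ft_force: [-0.3, -0.2, -2.3]
gripper_width: 0.638
gripper_force: 20.0
```

Request:
{"op": "carry_out", "data": {"targets": [{"dp": [0,0,0.08],"turn": [0,0,0],"jaw": 0.6},{"dp": [0,0,0.08],"turn": [0,0,0],"jaw": 0.6}]}}

```text
t: 22.95
tcp_pos: [0.5336, -0.3407, 0.0202]
eef_rot: [[0.999, -0.035, 0.0], [-0.035, -0.999, -0.0], [0.0, 0.0, -1.0]]
ft_force: [0.4, -0.5, -1.9]
gripper_width: 0.633
gripper_force: 20.0
```

Request:
{"op": "carry_out", "data": {"targets": [{"dp": [0,0,0.05],"turn": [0,0,0],"jaw": 0.6},{"dp": [0,0,0.05],"turn": [0,0,0],"jaw": 0.6},{"dp": [0,0,0.05],"turn": [0,0,0],"jaw": 0.6}]}}

```text
t: 23.25
tcp_pos: [0.5337, -0.3406, 0.0202]
eef_rot: [[0.999, -0.035, 0.001], [-0.035, -0.999, -0.001], [0.001, 0.001, -1.0]]
ft_force: [-1.0, -0.1, 1.7]
gripper_width: 0.636
gripper_force: 20.0
```

Touching. Release and rise.

Request:
{"op": "carry_out", "data": {"targets": [{"dp": [0,0,0],"turn": [0,0,0],"jaw": -0.7},{"dp": [0,0,0],"turn": [0,0,0],"jaw": -0.7},{"dp": [0,0,0],"turn": [0,0,0],"jaw": -0.7},{"dp": [0,0,0],"turn": [0,0,0],"jaw": -0.7},{"dp": [0,0,-2],"turn": [0,0,0],"jaw": -0.7},{"dp": [0,0,-5],"turn": [0,0,0],"jaw": -0.7},{"dp": [0,0,-9],"turn": [0,0,0],"jaw": -0.7},{"dp": [0,0,-11],"turn": [0,0,0],"jaw": -0.7}]}}

```text
t: 24.05
tcp_pos: [0.5348, -0.3414, 0.1336]
eef_rot: [[0.999, -0.035, 0.005], [-0.035, -0.999, -0.004], [0.005, 0.003, -1.0]]
ft_force: [0.4, 0.7, -0.1]
gripper_width: 0.847
gripper_force: 0.0
```

Request:
{"op": "carry_out", "data": {"targets": [{"dp": [0,0,0],"turn": [0,0,0],"jaw": -0.7},{"dp": [0,0,0],"turn": [0,0,0],"jaw": -0.7},{"dp": [0,0,0],"turn": [0,0,0],"jaw": -0.7}]}}

```text
t: 24.35
tcp_pos: [0.5324, -0.3397, 0.1268]
eef_rot: [[0.999, -0.035, -0.003], [-0.035, -0.999, 0.003], [-0.003, -0.002, -1.0]]
ft_force: [0.0, 0.1, -0.9]
gripper_width: 0.85
gripper_force: 0.0
```

```bash
python3 wl.py .534 -.340; python3 - <<'E'
from h import *
s=read_state();tcp=(np.array(s["tcp_pos"]),np.array(s["eef_rot"]))
f=grab_frame("wrist")
v,u=np.mgrid[0:384:2,0:512:2];P=world(f,np.c_[u.ravel(),v.ravel()],tcp=tcp)
h=P[(abs(P[:,:2]-[.534,-.34]).max(1)<.042)&(P[:,2]>.048)&(P[:,2]<.07)]
print(np.percentile(h[:,2],[5,50,95]),s["tcp_pos"])
f=grab_frame("top");cv2.imwrite("pics/top3.png",f["image"])
E
```

```text
851 [0.0419 0.0555 0.0569] ((534.1943359375, -341.19091796875), (59.81789779663086, 58.029212951660156), 87.92610168457031)
[0.05393668 0.05619286 0.05749759] [ 0.53236534 -0.33965139  0.12667372]
```

View pics/top3.png

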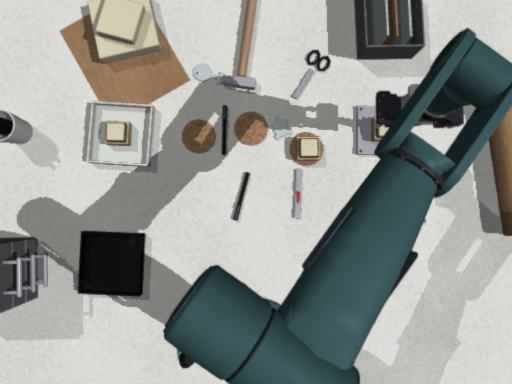

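View pics/w.png

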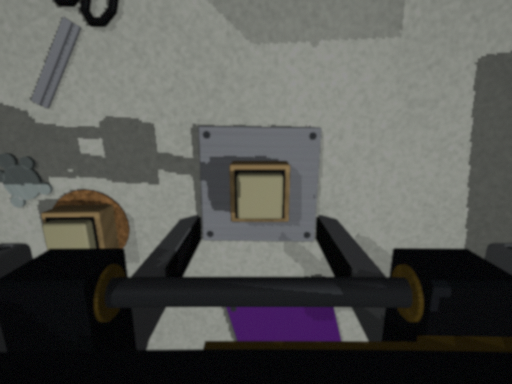

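The pad stands centred on the steel plate at (260,191). In the top view the soft pad is in the tray at (118,132), the middling pad is on its disc at (307,149), and everything else is in place. Handing in.

```bash
python3 -c "
from cell import *
print(job_done())"
```

```text
the job is handed in; nothing more can be done
None
```

I handed the job in at about 24 s of the 72 s allowed: the softest pad (from the middle disc) stands in the white tray, the firmest (from the left disc) stands on the steel plate, and the middling one is still on the right disc; hand-in returned no verdict.

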